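Turn the bedside tray to the alarm clock and press its stop button

TASK

On the upturned crate stands a round turning tray: push its rim round (the upright knobs there are for the finger) until the alarm clock has come squarely to the front, above the pointed wooden tongue and looking out along it, and let it come to rest. Then press the button on top of the clock fully down to stop the alarm, let go, and leave the clock at the front. Lift nothing, do not touch the clock before it is at the front, keep everything on the tray standing where it stands on it, and leave the plate and the comb alone.

Things in the scene. Friction and masses are not known exactly. Their poses are not given: they have to be found in the camera images.
- foot: Fixed dark wooden foot board under the tray, 12 mm thick, lying on the crate. Origin on the tray's turning axis, at the board's underside (crate top). Its -x axis is the FRONT: a 26 mm wide tongue with a pointed end runs that way to 168 mm from the axis, showing 42 mm beyond the tray. The front is roughly towards the robot, up to about 30 degrees off.
- tray_mid (a point): Centre of the turning tray's top face, on the axis, 36 mm above the crate top; z up; turns with the tray. Flat wooden disc 252 mm across with six identical upright steel knobs (14 mm round, standing 30 mm above the tray), centres 115 mm from the axis at 30, 90, 150, 210, 270, 330 degrees counter-clockwise from this x axis. The things on it stand between the knobs, within 95 mm of the axis.
- tray (a joint): Angle the tray has turned since the start, rad, counter-clockwise from above positive, 0 at the start wherever the clock is. Turns freely either way without stops; light friction (about 0.5 N at a knob) halts it almost at once when it is no longer pushed.
- clock: Small white plastic alarm clock standing loose on the tray, 56 mm wide, 36 mm deep, 62 mm high plus the button on top, 200 g. Origin at the centre of its underside, about 56 mm from the turning axis; its -x axis is the way its dial faces, outward from the tray's centre; z up.
- stop_top (a point): Centre of the top of the clock's stop button: a round grey cap 24 mm across, top face 74 mm above the tray, straight above the clock's centre, moves with the cap.
- stop (a joint): How far the stop button is pressed, m: 0 up, 0.005 fully down (about 3.5 N); springs back. It counts as pressed beyond 0.003.
- pot: Small terracotta pot, 54 mm across, 50 mm high, loose on the tray; origin at the centre of its underside. Leave it where it stands on the tray.
- bangles: Closed glass and brass bangle box, 46 x 52 x 37 mm high, loose on the tray; origin at the centre of its underside. Leave it where it stands on the tray.
- seat_clock (a point): Spot on the tray's top, turning with it, 56 mm from the axis at 180 degrees: where the clock stands.
- seat_a (a point): Spot on the tray's top, turning with it, 56 mm from the axis at 60 degrees: the pot or the bangle box stands here.
- seat_b (a point): Spot on the tray's top, turning with it, 56 mm from the axis at -60 degrees: the other of the two stands here.
- plate: Steel plate, 124 mm across, 16 mm high, loose on the crate to one side of the tray; origin at the centre of its underside. Leave alone.
- comb: Wooden comb lying flat on the crate to the other side of the tray, 150 x 37 x 6 mm, long along its x; origin under its middle. Leave alone.

How it is judged:
By the outcome, as a careful person would: the job done as asked, in the order asked, and still so for the second after the job is handed in, with the robot touching nothing.
It also fails if it takes over 64 s, if anything falls off the work surface, if the arm or the gripper's body presses on something with over 40 N, if the wrist force passes 120 N, or if a joint passes its speed limit or range.

ROBOT

A 6-joint arm with a two-finger parallel gripper is mounted at the origin on the work surface. World frame = base frame: x ahead of the robot, y to its left, z up, the work surface at z = 0. Lengths are in m, angles in rad, forces in N, time in s.
With the tool pointing down it reaches from about 0.225 to 0.875 m from the base axis. Payload 3.4 kg.
Tool frame: the origin (TCP) lies on the centre line of the jaws, within the pads' length; the fingertips stand 17 mm ahead of it and the grasp point (between the pads) lies 2 mm behind it (manip.finger_overhang is the distance from the TCP to the fingertips, in m); y points along the fingers, x is the direction in which the jaws open and shut, and the axes are right-handed (so a half turn about y gives the same grasp; the last joint's range is limited). The gripper opens to 85 mm and grips with 20 to 120 N. Pads are 22 mm wide; open, the fingers measure 114 mm over their backs; the gripper's body (76 mm by 85 mm) begins 54 mm behind the grasp point. The pads swing forward as they close: fully open they stand 13 mm farther back than shut.
Start: joints at [-1.408, 0.276, 1.505, -0, 1.361, -0.121], TCP at [0.161, -0.552, 0.226] pointing down, gripper open.
Joint ranges: [-2.89, 2.89], [-0.75, 2.08], [0.22, 2.7], [-1.18, 4.32], [0.11, 2.71], [-2.7, 2.7]. Speed limits (rad/s): [2.57, 2.57, 3.14, 3.14, 3.14, 3.14].

INTERFACE

Orientations are given as a unit quaternion [w, x, y, z].
In Python, from rig import manip gives the robot as it stands.
- The arm moves only by the tool arm_command, never from a script. Its argument "commands" is a list of rows, each a list of 3 entries, a list of its own where there are three numbers: the finger opening in cm, from 0 to 8.54, then the shift along the world's x, y, z in cm, then the turn about the world's z in rad. A call has 1 to 12 rows; each row shifts and turns the commanded pose from where the row before left it; what a row does not reach is not made up. A row lasts 1/10 s, in which the tool goes at most 50 mm and 8.59 degrees, less where a joint would pass 70% of its speed; a pose out of reach is approached as far as the arm can. A call with a gripper value outside its range is refused whole. The fingers move at their own pace and stop on an object; "grip_force" is the grip in N (left out, the last holds). Time passes only in rows, so rows that do not move let the fingers close. It gives the time, the measured TCP pose, the force and the opening at its end, in the units of the state.
- manip.get_state(): the state, without advancing time (a new reading comes with each control period).
- manip.get_image(name): name is "scene" or "side" or "wrist"; returns a dict with "pixels" (420x560x3 uint8, red, green, blue), "range_z" (420x560 float32, m along the optical axis (not along the pixel's ray), 0 where there is no reading), "intrinsics" (3x3 intrinsics, pixels), "R" (3x3) and "t" (3): a world point X has camera coordinates R X + t. Camera axes: x right, y down, z forward; pixel columns grow to the right and rows downward; lengths in m; the calibration is good to about 2 mm. A picture is of the moment at which its call begins.
- manip.sign_off(): hands the job in, once; it reports no verdict.
The state is a dict: "clock": time; "qpos": joint angles; "qd": joint speeds; "effort": joint torques, N m; "position": TCP position; "ee_rot": TCP orientation; "contact_force": force on the tool from outside, world axes, zero at the start; "moment": the same for the moment, N m; "width": finger opening in m.
Only numpy, scipy, OpenCV 4.12 (cv2) and the standard library are available. Lean on these libraries where they do the work, as an engineer would, in place of code of your own. Each camera call takes 0.05 s, during which the arm holds its last target.

## Working session

There is one attempt and no reset: what is moved stays moved. The work goes in short steps, Python scripts to look and compute and a tool call to move; the robot and the scene stay as the last step left them, time stands still between calls to the robot, and variables do not carry over. Pictures are saved under pics/ and viewed, and the job is handed in when it is done.

Besides the shell and the picture viewer there is one more tool, called after "Request:" as name([rows], argument=value, ...), one row to a line, values as JSON. arm_command: Moves the arm, as the interface text tells. Its arguments: {"type":"object","properties":{"commands":{"type":"array"},"grip_force":{"type":"number"}},"required":["commands"]}

```bash
mkdir -p pics; ls
python3 - <<'E'
from rig import manip
import cv2,numpy as np
for n in ["scene","side"]:
    d=manip.get_image(n); cv2.imwrite(f"pics/{n}0.png",d["pixels"][:,:,::-1]); np.savez(f"{n}0.npz",**d)
    print(n,d["intrinsics"].tolist(),(-d["R"].T@d["t"]).round(3),d["R"].round(3).tolist())
print(manip.get_state(),manip.finger_overhang)
E
```

```text
pics
scene [[393.79533575730926, 0.0, 282.30754993137356], [0.0, 393.79533575730926, 212.73980384493484], [0.0, 0.0, 1.0]] [ 1.006 -0.083  0.761] [[0.251, 0.968, -0.013], [0.73, -0.198, -0.654], [-0.635, 0.155, -0.757]]
side [[392.34103969619326, 0.0, 276.20674152248006], [0.0, 392.34103969619326, 206.85085682277645], [0.0, 0.0, 1.0]] [ 0.257 -0.412  0.695] [[0.802, -0.598, 0.01], [-0.395, -0.542, -0.742], [0.449, 0.591, -0.67]]
{'clock': 0.1, 'qpos': array([-1.40801228e+00,  2.76534246e-01,  1.50599414e+00, -8.49127107e-06,
        1.36073119e+00, -1.21024488e-01]), 'qd': array([-0.00033271, -0.00076185, -0.00527445,  0.00031521,  0.00144413,
       -0.00161563]), 'effort': array([ 1.36210030e-03, -4.17699802e+01, -2.46404904e+01, -1.47180108e-04,
        5.77010738e-03, -1.39098614e-05]), 'position': array([ 0.16090718, -0.55152225,  0.22492975]), 'ee_rot': array([ 0.56609449, -0.56528284,  0.42468671, -0.42383196]), 'contact_force': array([-0.43095869,  0.13378295,  0.39867727]), 'moment': array([ 0.02067354, -0.00698835,  0.00198129]), 'width': 0.08525439338820406} 0.017
```

View pics/scene0.png

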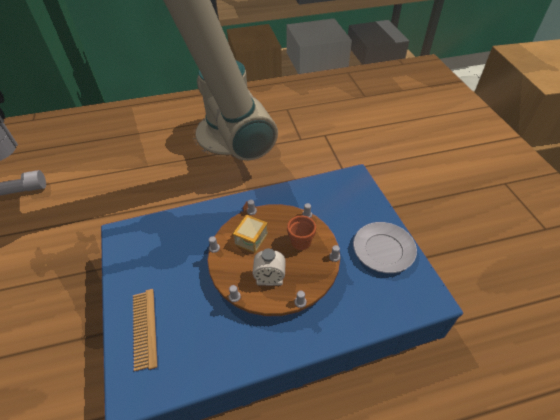

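View pics/side0.png

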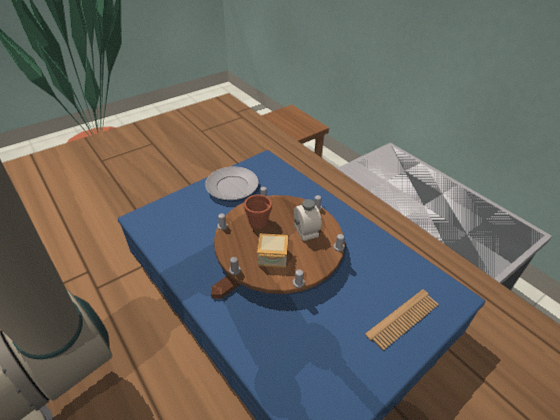

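The scene view shows the clock at (268,268) on the far side, with the pot at (301,232), the box at (250,232) and six knobs. The side view shows the tongue at (222,288), pointing towards the robot. Next I'll measure these.

```bash
cat > h.py <<'E'
import numpy as np,cv2
def pts(d):
    K=d["intrinsics"];z=d["range_z"].astype(float);v,u=np.mgrid[:420,:560]
    c=np.stack([(u-K[0,2])/K[0,0]*z,(v-K[1,2])/K[1,1]*z,z],-1)
    return (c-d["t"])@d["R"]
def ray(d,u,v,h):
    K=d["intrinsics"];r=d["R"].T@np.array([(u-K[0,2])/K[0,0],(v-K[1,2])/K[1,1],1.]);o=-d["R"].T@d["t"]
    return o+r*(h-o[2])/r[2]
E
python3 - <<'E'
from h import *
for n in ["scene","side"]:
    d=dict(np.load(n+"0.npz"));P=pts(d);ok=d["range_z"]>0
    hsv=cv2.cvtColor(d["pixels"],cv2.COLOR_RGB2HSV)
    blue=ok&(hsv[...,0]>95)&(hsv[...,0]<130)&(hsv[...,1]>120)
    h=np.median(P[blue][:,2]); print(n,"crate z",h)
    t=ok&(abs(P[...,2]-h-.036)<.006)&(hsv[...,0]<25)&(hsv[...,1]>100)
    t=t.astype(np.uint8); k,l,s,c=cv2.connectedComponentsWithStats(t); i=1+np.argmax(s[1:,4]); m=(l==i)
    print("tray z",np.median(P[m][:,2])-h,s[i])
    cs,_=cv2.findContours(m.astype(np.uint8),cv2.RETR_EXTERNAL,cv2.CHAIN_APPROX_NONE)
    hull=cv2.convexHull(max(cs,key=len))[:,0]
    H=np.array([ray(d,u,v,h+.036)[:2] for u,v in hull])
    (cx,cy),r=cv2.minEnclosingCircle(H.astype(np.float32)); print("circle",cx,cy,r)
    A=np.c_[2*H,np.ones(len(H))];s_=np.linalg.lstsq(A,(H**2).sum(1),rcond=None)[0];print("lsq",s_[:2],np.sqrt(s_[2]+s_[:2]@s_[:2]))
    C=s_[:2]
    # objects above tray
    hi=ok&(P[...,2]-h>.058)&(P[...,2]-h<.125)&(np.hypot(P[...,0]-C[0],P[...,1]-C[1])<.135)
    k,l,s,c=cv2.connectedComponentsWithStats(hi.astype(np.uint8))
    for i in range(1,k):
        if s[i,4]<8: continue
        Q=P[l==i]; top=Q[Q[:,2]>Q[:,2].max()-.004]; m=top.mean(0); w=m[:2]-C
        print(s[i,4],c[i].round(),"top",m.round(4),"h",(Q[:,2].max()-h).round(3),"r",np.hypot(*w).round(3),"ang",np.degrees(np.arctan2(w[1],w[0])).round(1))
    # foot tongue
    R=np.hypot(P[...,0]-C[0],P[...,1]-C[1])
    f=ok&(abs(P[...,2]-h-.012)<.005)&(R>.128)&(R<.18)&((hsv[...,0]<25)|(hsv[...,0]>165))
    k,l,s,c=cv2.connectedComponentsWithStats(f.astype(np.uint8))
    for i in range(1,k):
        if s[i,4]<15: continue
        Q=P[l==i];w=Q.mean(0)[:2]-C;j=np.argmax(np.hypot(*(Q[:,:2]-C).T));wt=Q[j][:2]-C
        print("foot",s[i,4],c[i].round(),w,np.degrees(np.arctan2(w[1],w[0])),"tip",wt,np.hypot(*wt),np.degrees(np.arctan2(wt[1],wt[0])))
    # plate/comb
E
python3 - <<'E'
import cv2
im=cv2.imread('pics/side0.png')[180:320,190:370];cv2.imwrite('pics/side0c.png',cv2.resize(im,None,fx=4,fy=4,interpolation=2))
im=cv2.imread('pics/scene0.png')[190:320,195:355];cv2.imwrite('pics/scene0c.png',cv2.resize(im,None,fx=4,fy=4,interpolation=2))
E
```

```text
scene crate z 0.10992964175901866
tray z 0.03612139980578975 [ 208  205  132  110 8033]
circle 0.5835644006729126 0.0013301068684086204 0.12617380917072296
lsq [0.5835747  0.00148642] 0.12469560964719763
38 [251. 203.] top [ 0.4681 -0.017   0.1757] h 0.068 r 0.117 ang -170.9
43 [307. 206.] top [0.508  0.0905 0.1753] h 0.067 r 0.117 ang 130.3
670 [250. 230.] top [ 0.5415 -0.0326  0.1841] h 0.077 r 0.054 ang -141.0
574 [301. 229.] top [0.5719 0.059  0.196 ] h 0.088 r 0.059 ang 101.4
49 [212. 240.] top [ 0.542  -0.1055  0.1752] h 0.067 r 0.115 ang -111.3
54 [336. 249.] top [0.6208 0.1102 0.1757] h 0.068 r 0.115 ang 71.1
881 [269. 265.] top [ 0.6325 -0.0174  0.22  ] h 0.112 r 0.052 ang -21.1
60 [233. 289.] top [ 0.6552 -0.0862  0.176 ] h 0.069 r 0.113 ang -50.8
62 [301. 294.] top [0.6947 0.0219 0.1753] h 0.068 r 0.113 ang 10.4
foot 31 [245. 206.] [-0.15451641 -0.02637819] -170.31217240624125 tip [-0.16481522 -0.02276797] 0.1663804007345806 -172.1348029063031
foot 176 [360. 249.] [0.0172533  0.17086323] 84.2339736122274 tip [0.02334009 0.17835103] 0.1798717612119505 82.54429744837373
side
[... 395 characters left out ...]
ang 10.9
716 [308. 216.] top [ 0.6296 -0.0191  0.22  ] h 0.112 r 0.056 ang -18.2
45 [221. 216.] top [0.505  0.0888 0.1758] h 0.068 r 0.115 ang 128.4
701 [273. 246.] top [ 0.5375 -0.0339  0.1839] h 0.076 r 0.051 ang -140.4
47 [340. 237.] top [ 0.6522 -0.0871  0.1757] h 0.068 r 0.114 ang -48.5
54 [234. 260.] top [ 0.4657 -0.0189  0.176 ] h 0.068 r 0.112 ang -171.1
61 [299. 273.] top [ 0.5394 -0.1071  0.1758] h 0.067 r 0.112 ang -109.4
foot 49 [242. 195.] [0.02549374 0.1715417 ] 81.54683635524032 tip [0.00444658 0.17976696] 0.1798219420722123 88.58306522687187
foot 242 [220. 288.] [-0.14302639 -0.01844023] -172.65344710867316 tip [-0.16321931 -0.02027133] 0.16447330885248085 -172.92029562974747
```

View pics/side0c.png

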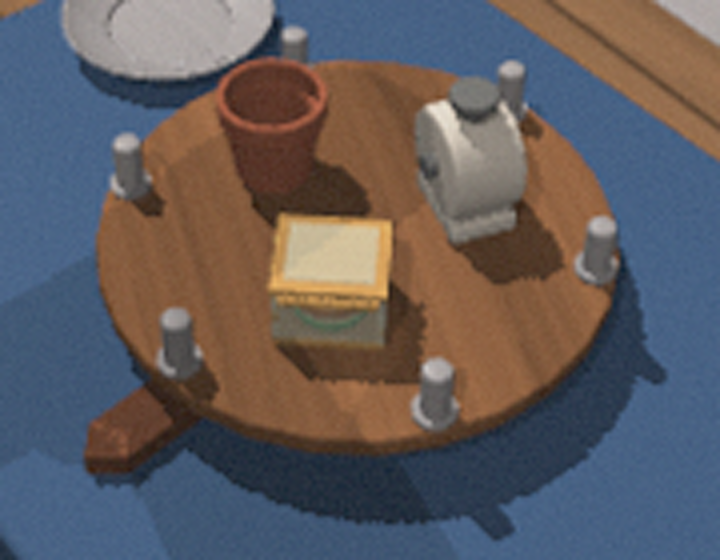

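View pics/scene0c.png

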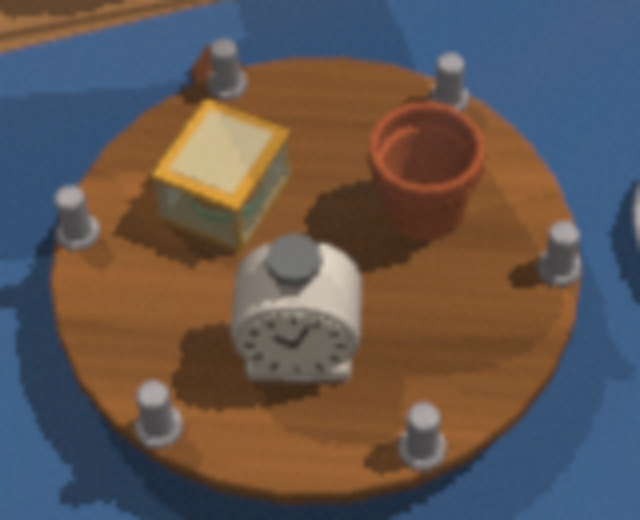

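Run:
```python
from rig import manip
from h import *
from scipy.spatial.transform import Rotation as Ro
s=manip.get_state();w,x,y,z=s["ee_rot"];M=Ro.from_quat([x,y,z,w]).as_matrix();print(M.round(3))
d=manip.get_image("wrist");cv2.imwrite("pics/w0.png",d["pixels"][:,:,::-1]);print((-d["R"].T@d["t"]),d["R"].round(2))
for n in["scene","side"]:
    d=dict(np.load(n+"0.npz"));P=pts(d)
    C=np.array([.58,.0012]);h=.11
    hsv=cv2.cvtColor(d["pixels"],cv2.COLOR_RGB2HSV)
    for nm,m in [("lowobj",(P[...,2]-h>.003)&(P[...,2]-h<.03)&(np.hypot(P[...,0]-C[0],P[...,1]-C[1])>.17)&(abs(P[...,0]-.58)<.25)&(abs(P[...,1])<.35))]:
        k,l,st,c=cv2.connectedComponentsWithStats(m.astype(np.uint8))
        for i in range(1,k):
            if st[i,4]>60: Q=P[l==i];print(n,st[i,4],Q.min(0).round(3),Q.max(0).round(3))
```

```text
[[ 0.28  -0.     0.96 ]
 [-0.96   0.002  0.28 ]
 [-0.002 -1.     0.   ]]
[ 0.23538507 -0.53126585  0.37400516] [[ 0.28 -0.96 -0.  ]
 [-0.92 -0.27  0.3 ]
 [-0.29 -0.08 -0.95]]
scene 2276 [0.546 0.165 0.113] [0.669 0.287 0.129]
scene 1366 [ 0.581 -0.268  0.113] [ 0.73  -0.231  0.12 ]
side 1285 [0.546 0.166 0.113] [0.67  0.283 0.13 ]
side 1425 [ 0.579 -0.269  0.113] [ 0.728 -0.231  0.12 ]
```

View pics/w0.png

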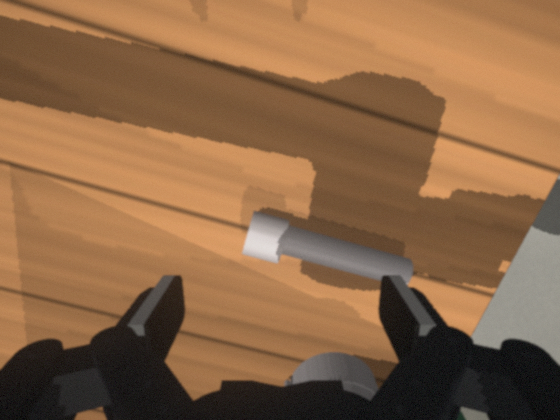

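The wrist view shows only the jaws and a rod on the floor of the base area. The layout so far:

- **Axis:** about (0.580, 0.001).
- **Clock:** at -20°.
- **Front:** about -172°, so the tray needs to turn about 152° clockwise.

I'll push the knob at 130° from behind, with the jaws shut.

Request:
arm_command([
  [0,[1.6,3,0.3],0.12],
  [0,[1.6,3,0.3],0.12],
  [0,[1.6,3,0.3],0.12],
  [0,[1.6,3,0.3],0.12],
  [0,[1.6,3,0.3],0.12],
  [0,[1.6,3,0.3],0.12],
  [0,[1.6,3,0.3],0.12],
  [0,[1.6,3,0.3],0.12],
  [0,[1.6,3,0.3],0.12],
  [0,[1.6,3,0.3],0.12],
], grip_force=40)

```text
clock: 1.15
position: [0.3213, -0.2506, 0.2557]
ee_rot: [0.707, -0.706, 0.029, -0.029]
contact_force: [0.3, 0.2, 0.3]
width: 0.0002
```

Request:
arm_command([
  [0,[1.6,3,0],0.12],
  [0,[1.6,3,0],0.12],
  [0,[1.6,3,0],0.12],
  [0,[1.6,3,0],0.12],
  [0,[1.6,3,0],0.12],
  [0,[1.6,3,0],0.12],
  [0,[1.6,3,0],0.12],
  [0,[1.6,3,0],0.12],
  [0,[1.6,3,0],0.12],
  [0,[1.4,3,0],0.12],
  [0,[0,0,0],0],
  [0,[0,0,0],0],
])

```text
clock: 2.35
position: [0.4787, 0.0483, 0.2553]
ee_rot: [0.6, -0.6, -0.373, 0.374]
contact_force: [-0.3, -0.1, 0.9]
width: 0.0003
```

```bash
cat > st.py <<'E'
from rig import manip
from h import *
import sys
from scipy.spatial.transform import Rotation as Ro
s=manip.get_state();w,x,y,z=s["ee_rot"];M=Ro.from_quat([x,y,z,w]).as_matrix()
C=np.array([.58,.0012]);p=s["position"];v=p[:2]-C
print("t",s["clock"],"p",p.round(4),"psi",np.degrees(np.arctan2(M[1,0],M[0,0])).round(1),"r",np.hypot(*v).round(4),"th",np.degrees(np.arctan2(v[1],v[0])).round(1),"F",s["contact_force"].round(2),"w",s["width"].round(4),"j6",s["qpos"][5].round(2))
for a in sys.argv[1:]:
    n,f=a.split(":");d=manip.get_image(n);np.savez(f+".npz",**d);im=d["pixels"][:,:,::-1]
    cv2.imwrite(f"pics/{f}.png",im)
E
python3 st.py wrist:w1 side:s1
```

```text
Traceback (most recent call last):
  File "st.py", line 7, in <module>
    print("t",s["clock"],"p",p.round(4),"psi",np.degrees(np.arctan2(M[1,0],M[0,0])).round(1),"r",np.hypot(*v).round(4),"th",np.degrees(np.arctan2(v[1],v[0])).round(1),"F",s["contact_force"].round(2),"w",s["width"].round(4),"j6",s["qpos"][5].round(2))
                                                                                                                                                                                                           ^^^^^^^^^^^^^^^^
AttributeError: 'float' object has no attribute 'round'
```

```bash
sed -i 's/s\["width"\].round(4)/round(s["width"],4)/' st.py; python3 st.py wrist:w1 side:s1 scene:c1; python3 -c "
import cv2,numpy as np
a=cv2.imread('pics/w1.png');b=cv2.imread('pics/s1.png')[150:360,150:430];b=cv2.resize(b,None,fx=2,fy=2)
cv2.imwrite('pics/s1c.png',b)"
```

```text
t 2.35 p [0.4787 0.0483 0.2553] psi 63.8 r 0.1117 th 155.0 F [-0.3  -0.07  0.94] w 0.0003 j6 -1.16
```

View pics/w1.png

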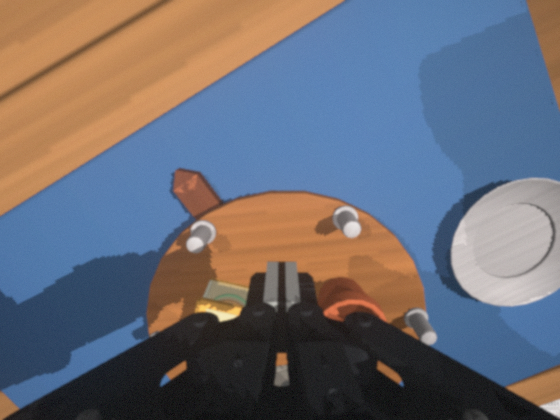

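View pics/s1c.png

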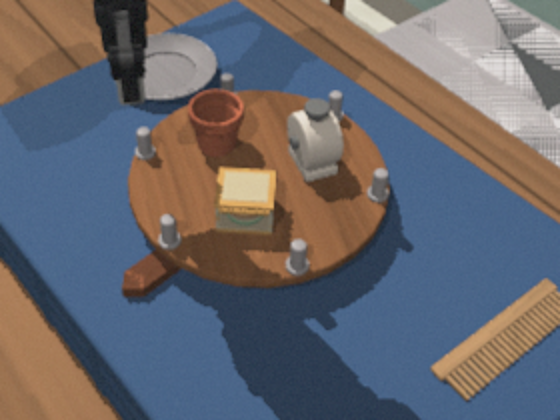

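The wrist view confirms the tongue at (190,190), with its tip near (180,172). The fingers are shut and clear of everything. I'll refine the front bearing from this view, then descend.

Run:
```python
from h import *
d=dict(np.load("w1.npz"));P=pts(d);hsv=cv2.cvtColor(d["pixels"],cv2.COLOR_RGB2HSV)
m=np.zeros((420,560),np.uint8);m[160:215,165:222]=1
m&=((hsv[...,0]<20)|(hsv[...,0]>165)).astype(np.uint8)&(hsv[...,1]>100).astype(np.uint8)&(abs(P[...,2]-.122)<.004).astype(np.uint8)
v,u=np.nonzero(m);print(len(u))
Q=np.array([ray(d,a,b,.122)[:2] for a,b in zip(u,v)])
C=np.array([.58,.0012])
# ring of knobs visible: report knob tops
w=Q-C;r=np.hypot(*w.T);th=np.degrees(np.arctan2(w[:,1],w[:,0]))%360
for a in np.arange(.128,.17,.005):
    k=(r>=a)&(r<a+.005)
    if k.sum()>3:print(a.round(3),k.sum(),th[k].min().round(1),th[k].max().round(1),((th[k].min()+th[k].max())/2).round(2))
print(r.max(),th[r.argmax()])
k=(P[...,2]>.173)&(P[...,2]<.18);n,l,s,c=cv2.connectedComponentsWithStats(k.astype(np.uint8))
for i in range(1,n):
    if s[i,4]>20:
        q=P[l==i].mean(0);e=q[:2]-C;print(c[i].round(),q.round(4),np.hypot(*e).round(4),np.degrees(np.arctan2(e[1],e[0])).round(1))
```

```text
1284
0.128 169 181.5 193.2 187.36
0.133 172 181.7 193.0 187.36
0.138 173 181.9 192.8 187.38
0.143 173 182.3 192.7 187.47
0.148 174 182.5 192.5 187.52
0.153 152 182.7 192.3 187.49
0.158 85 184.5 190.3 187.39
0.163 14 186.6 188.4 187.53
0.1648892338169565 187.61366151695043
[351. 228.] [0.5062 0.09   0.1762] 0.1154 129.7
[196. 243.] [ 0.4672 -0.0168  0.1763] 0.1142 -170.9
[338. 292.] [0.5507 0.061  0.1755] 0.0666 116.1
[224. 300.] [ 0.5175 -0.0208  0.1761] 0.0662 -160.6
[428. 336.] [0.6187 0.1098 0.1759] 0.1153 70.4
[285. 383.] [ 0.6088 -0.0129  0.1776] 0.0321 -26.1
```

Request:
arm_command([
  [0,[-0.1,0.1,-2],0],
  [0,[-0.1,0.1,-2],0],
  [0,[0,0,-2],0],
  [0,[0,0,-1.8],0],
  [0,[0,0,0],0],
  [0,[0,0,0],0],
])

```text
clock: 3.1
position: [0.4769, 0.0492, 0.1781]
ee_rot: [-0.601, 0.601, 0.373, -0.373]
contact_force: [0.9, -0.1, 0.2]
width: -0.0001
```

```bash
python3 st.py scene:c2 side:s2; python3 -c "
import cv2,numpy as np
b=cv2.imread('pics/s2.png')[150:330,180:380];b=cv2.resize(b,None,fx=3,fy=3)
cv2.imwrite('pics/s2c.png',b)"
```

```text
t 3.1 p [0.4769 0.0492 0.1781] psi 63.7 r 0.1137 th 155.0 F [ 0.95 -0.13  0.19] w -0.0001 j6 -1.15
```

View pics/s2c.png

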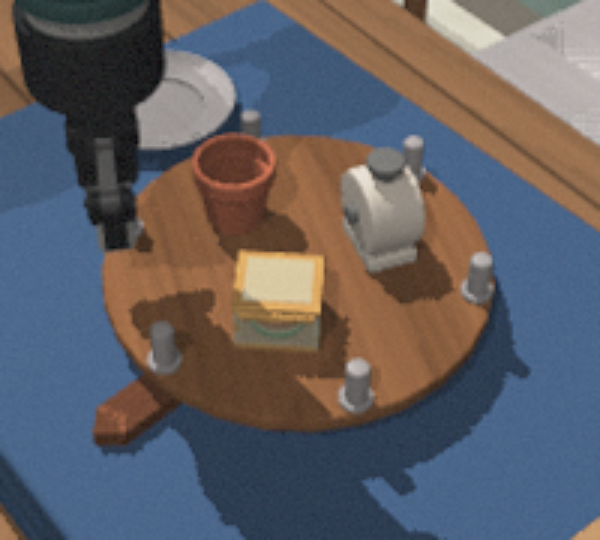

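```bash
cat > arc.py <<'E'
import sys,numpy as np
from rig import manip
# from present position: steps deg list
p=manip.get_state()["position"][:2]*100;C=np.array([58.,.12]);v=p-C;th=np.degrees(np.arctan2(v[1],v[0]));cur=p.copy()
out=[]
for a in sys.argv[1:]:
    n,s=a.split("x")
    for _ in range(int(n)):
        th+=float(s);t=C+11.5*np.array([np.cos(np.radians(th)),np.sin(np.radians(th))]);sh=np.round(t-cur,2);cur+=sh
        out.append([0,[float(sh[0]),float(sh[1]),0],round(np.radians(float(s)),3)])
for i in range(0,len(out),12):print(out[i:i+12])
E
python3 arc.py 8x-1.5 2x-2 2x-3 36x-3.5
```

```text
[[0, [-0.04, 0.35, 0], np.float64(-0.026)], [0, [0.13, 0.27, 0], np.float64(-0.026)], [0, [0.15, 0.26, 0], np.float64(-0.026)], [0, [0.15, 0.26, 0], np.float64(-0.026)], [0, [0.16, 0.26, 0], np.float64(-0.026)], [0, [0.17, 0.25, 0], np.float64(-0.026)], [0, [0.17, 0.25, 0], np.float64(-0.026)], [0, [0.18, 0.24, 0], np.float64(-0.026)], [0, [0.25, 0.31, 0], np.float64(-0.035)], [0, [0.26, 0.31, 0], np.float64(-0.035)], [0, [0.41, 0.44, 0], np.float64(-0.052)], [0, [0.43, 0.42, 0], np.float64(-0.052)]]
[[0, [0.53, 0.46, 0], np.float64(-0.061)], [0, [0.56, 0.43, 0], np.float64(-0.061)], [0, [0.58, 0.39, 0], np.float64(-0.061)], [0, [0.61, 0.36, 0], np.float64(-0.061)], [0, [0.62, 0.32, 0], np.float64(-0.061)], [0, [0.65, 0.28, 0], np.float64(-0.061)], [0, [0.66, 0.24, 0], np.float64(-0.061)], [0, [0.67, 0.19, 0], np.float64(-0.061)], [0, [0.68, 0.16, 0], np.float64(-0.061)], [0, [0.7, 0.12, 0], np.float64(-0.061)], [0, [0.7, 0.07, 0], np.float64(-0.061)], [0, [0.7, 0.03, 0], np.float64(-0.061)]]
[[0, [0.7, -0.01, 0], np.float64(-0.061)], [0, [0.7, -0.06, 0], np.float64(-0.061)], [0, [0.
[... 237 characters left out ...]
64(-0.061)], [0, [0.62, -0.34, 0], np.float64(-0.061)], [0, [0.59, -0.38, 0], np.float64(-0.061)], [0, [0.57, -0.41, 0], np.float64(-0.061)], [0, [0.54, -0.45, 0], np.float64(-0.061)]]
[[0, [0.51, -0.47, 0], np.float64(-0.061)], [0, [0.49, -0.51, 0], np.float64(-0.061)], [0, [0.45, -0.54, 0], np.float64(-0.061)], [0, [0.41, -0.57, 0], np.float64(-0.061)], [0, [0.39, -0.59, 0], np.float64(-0.061)], [0, [0.34, -0.61, 0], np.float64(-0.061)], [0, [0.31, -0.63, 0], np.float64(-0.061)], [0, [0.27, -0.65, 0], np.float64(-0.061)], [0, [0.23, -0.66, 0], np.float64(-0.061)], [0, [0.18, -0.68, 0], np.float64(-0.061)], [0, [0.15, -0.69, 0], np.float64(-0.061)], [0, [0.1, -0.69, 0], np.float64(-0.061)]]
```

Request:
arm_command([
  [0,[0,0.3,0],-0.026],
  [0,[0.1,0.3,0],-0.026],
  [0,[0.15,0.3,0],-0.026],
  [0,[0.15,0.25,0],-0.026],
  [0,[0.15,0.25,0],-0.026],
  [0,[0.15,0.25,0],-0.026],
  [0,[0.2,0.25,0],-0.026],
  [0,[0.2,0.25,0],-0.026],
  [0,[0.25,0.3,0],-0.035],
  [0,[0.25,0.3,0],-0.035],
  [0,[0.4,0.45,0],-0.05],
  [0,[0.45,0.4,0],-0.05],
])

```text
clock: 4.4
position: [0.5023, 0.086, 0.179]
ee_rot: [-0.66, 0.66, 0.254, -0.252]
contact_force: [-0.5, -0.2, 0.2]
width: -0.0003
```

```bash
python3 st.py scene:c3; python3 -c "
import cv2,numpy as np
b=cv2.imread('pics/c3.png')[170:330,190:390];b=cv2.resize(b,None,fx=3,fy=3)
cv2.imwrite('pics/c3c.png',b)"
```

```text
t 4.4 p [0.5023 0.086  0.179 ] psi 42.0 r 0.115 th 132.5 F [-0.47 -0.25  0.18] w -0.0003 j6 -0.7
```

View pics/c3c.png

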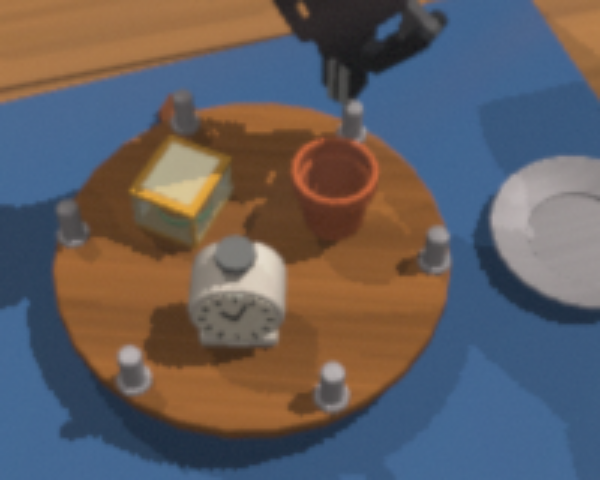

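The fingers are behind the knob at (352,118) in this crop and have started to turn the tray. I'll carry on round the arc.

Request:
arm_command([
  [0,[0.5,0.45,-0.1],-0.06],
  [0,[0.55,0.45,-0.1],-0.06],
  [0,[0.6,0.4,-0.1],-0.06],
  [0,[0.6,0.35,0],-0.06],
  [0,[0.6,0.3,0],-0.06],
  [0,[0.65,0.3,0],-0.06],
  [0,[0.65,0.25,0],-0.06],
  [0,[0.65,0.2,0],-0.06],
  [0,[0.7,0.15,0],-0.06],
  [0,[0.7,0.1,0],-0.06],
  [0,[0.7,0.05,0],-0.06],
  [0,[0.7,0.05,0],-0.06],
])

```text
clock: 5.65
position: [0.5783, 0.1163, 0.1758]
ee_rot: [-0.707, 0.707, 0.005, -0.004]
contact_force: [0.8, -0.2, 1.0]
width: 0.0004
```

```bash
python3 st.py scene:c4; python3 -c "
import cv2,numpy as np
b=cv2.imread('pics/c4.png')[170:330,190:390];b=cv2.resize(b,None,fx=3,fy=3)
cv2.imwrite('pics/c4c.png',b)"; python3 arc.py 24x-3.5
```

```text
t 5.65 p [0.5783 0.1163 0.1758] psi 0.8 r 0.1151 th 90.9 F [ 0.84 -0.18  1.04] w 0.0004 j6 0.07
[[0, [0.7, -0.03, 0], np.float64(-0.061)], [0, [0.7, -0.07, 0], np.float64(-0.061)], [0, [0.7, -0.1, 0], np.float64(-0.061)], [0, [0.68, -0.15, 0], np.float64(-0.061)], [0, [0.68, -0.19, 0], np.float64(-0.061)], [0, [0.66, -0.23, 0], np.float64(-0.061)], [0, [0.65, -0.27, 0], np.float64(-0.061)], [0, [0.63, -0.3, 0], np.float64(-0.061)], [0, [0.61, -0.35, 0], np.float64(-0.061)], [0, [0.59, -0.38, 0], np.float64(-0.061)], [0, [0.57, -0.42, 0], np.float64(-0.061)], [0, [0.53, -0.46, 0], np.float64(-0.061)]]
[[0, [0.51, -0.48, 0], np.float64(-0.061)], [0, [0.48, -0.51, 0], np.float64(-0.061)], [0, [0.45, -0.55, 0], np.float64(-0.061)], [0, [0.41, -0.57, 0], np.float64(-0.061)], [0, [0.38, -0.59, 0], np.float64(-0.061)], [0, [0.34, -0.61, 0], np.float64(-0.061)], [0, [0.3, -0.64, 0], np.float64(-0.061)], [0, [0.26, -0.65, 0], np.float64(-0.061)], [0, [0.22, -0.67, 0], np.float64(-0.061)], [0, [0.18, -0.67, 0], np.float64(-0.061)], [0, [0.14, -0.69, 0], np.float64(-0.061)], [0, [0.1, -0.7, 0], np.float64(-0.061)]]
```

View pics/c4c.png

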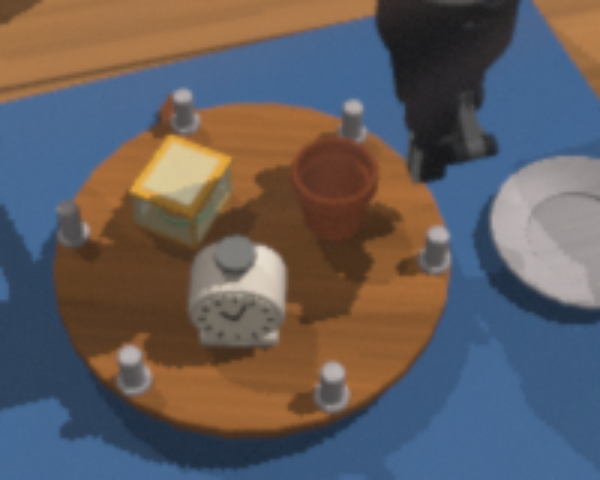

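The tray has not moved, so the fingers went past the knob at (352,118) without touching it. I'll check where the fingertips really are.

```bash
python3 - <<'E'
from h import *
d=dict(np.load("c4.npz"));P=pts(d)
p=np.array([.5783,.1163]);m=(np.hypot(P[...,0]-p[0],P[...,1]-p[1])<.05)&(P[...,2]>.15)&(d["range_z"]>0)
Q=P[m];v,u=np.nonzero(m)
o=np.argsort(Q[:,2])[:25]
for i in o[::2]:print(u[i],v[i],Q[i].round(4))
E
python3 st.py side:s4;python3 -c "
import cv2,numpy as np
b=cv2.imread('pics/s4.png')[120:300,170:370];b=cv2.resize(b,None,fx=3,fy=3)
cv2.imwrite('pics/s4c.png',b)"
```

```text
339 254 [0.6195 0.1194 0.1501]
333 258 [0.6253 0.1055 0.1503]
335 258 [0.6264 0.109  0.1505]
336 258 [0.6272 0.1106 0.1511]
332 258 [0.6254 0.1034 0.1513]
309 245 [0.5866 0.0706 0.1525]
332 256 [0.6221 0.1044 0.1528]
335 257 [0.6259 0.109  0.1531]
337 257 [0.6271 0.1124 0.1536]
338 256 [0.6256 0.1149 0.1538]
336 257 [0.6272 0.1103 0.1544]
305 233 [0.5592 0.0708 0.1557]
334 257 [0.6273 0.1062 0.1561]
t 5.7 p [0.5797 0.1163 0.1757] psi 0.7 r 0.1151 th 90.2 F [1.82 0.75 0.56] w 0.0 j6 0.07
```

View pics/s4c.png

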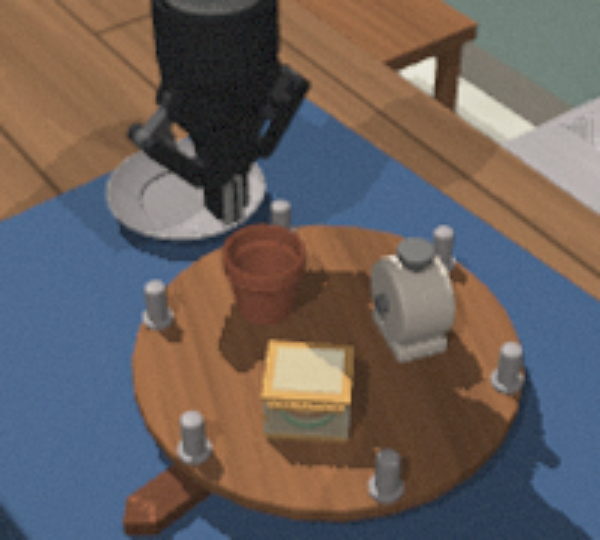

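Run:
```python
from h import *
for n in ["s4","c4"]:
    d=dict(np.load(n+".npz"));P=pts(d);hsv=cv2.cvtColor(d["pixels"],cv2.COLOR_RGB2HSV)
    p=np.array([.579,.1163]);m=(np.hypot(P[...,0]-p[0],P[...,1]-p[1])<.02)&(P[...,2]>.15)&(P[...,2]<.24)&(d["range_z"]>0)
    k,l,s,c=cv2.connectedComponentsWithStats(m.astype(np.uint8))
    for i in range(1,k):
        if s[i,4]>10:
            Q=P[l==i];print(n,s[i],Q.min(0).round(4),Q.max(0).round(4)); 
            b=Q[Q[:,2]<Q[:,2].min()+.004];print(b.mean(0))
    print("tip proj",[ (lambda c:(c[:2]/c[2]))(d["intrinsics"]@(d["R"]@np.array([.579,.1163,z])+d["t"])).round(0) for z in (.159,.176,.2)])
```

```text
s4 [235 169  20  26 319] [0.5602 0.1002 0.1826] [0.5937 0.1287 0.2395]
[0.57669007 0.10692736 0.18456273]
tip proj [array([246., 200.]), array([245., 193.]), array([245., 184.])]
c4 [325 205  16  26 192] [0.5663 0.1022 0.1842] [0.597  0.1239 0.24  ]
[0.58112092 0.10729559 0.18618557]
tip proj [array([331., 235.]), array([331., 229.]), array([332., 221.])]
```

The range data put the visible fingertip bottom at z of about 0.182, while the TCP reads 0.176. The tips therefore passed just above the knob tops (0.176), about 20 mm higher than the stated overhang implies. I'll go back behind the knob at 130° and come down lower, guided by the camera.

Request:
arm_command([
  [0,[0,0,3],0],
  [0,[-1.2,-0.5,0],0.14],
  [0,[-1.3,-0.6,0],0.14],
  [0,[-1.3,-0.7,0],0.14],
  [0,[-1.3,-0.8,0],0.14],
  [0,[-1.3,-0.9,0],0.14],
  [0,[-1.3,-0.9,0],0.14],
  [0,[-1.3,-0.9,0],0.14],
  [0,[-1.1,-0.9,0],0.14],
  [0,[0,0,-2.5],0],
  [0,[0,0,-2.0],0],
  [0,[0,0,0],0],
])

```text
clock: 6.95
position: [0.474, 0.0543, 0.1581]
ee_rot: [0.597, -0.595, -0.379, 0.382]
contact_force: [-1.0, -0.0, 0.2]
width: -0.0002
```

```bash
python3 st.py scene:c5 side:s5
python3 - <<'E'
from h import *
from rig import manip
p=manip.get_state()["position"]
for n in ["s5","c5"]:
    d=dict(np.load(n+".npz"));P=pts(d)
    m=(np.hypot(P[...,0]-p[0],P[...,1]-p[1])<.02)&(P[...,2]>.148)&(P[...,2]<.24)
    k,l,s,c=cv2.connectedComponentsWithStats(m.astype(np.uint8))
    for i in range(1,k):
        if s[i,4]>10: Q=P[l==i];print(n,s[i],Q.min(0).round(4),Q.max(0).round(4))
b=cv2.resize(cv2.imread('pics/s5.png')[130:310,170:370],None,fx=3,fy=3);cv2.imwrite('pics/s5c.png',b)
E
```

```text
t 6.95 p [0.474  0.0543 0.1581] psi 65.1 r 0.1185 th 153.4 F [-0.97 -0.    0.19] w -0.0002 j6 -1.17
s5 [218 210   4   8  15] [0.4733 0.0349 0.228 ] [0.4819 0.0405 0.2382]
s5 [208 213   5   6  11] [0.4594 0.0412 0.2277] [0.4641 0.0486 0.2366]
s5 [211 230  13  10 107] [0.4627 0.0379 0.1654] [0.4826 0.0532 0.1956]
c5 [276 177  20  27 355] [0.4634 0.0352 0.167 ] [0.4961 0.073  0.24  ]
```

View pics/s5c.png

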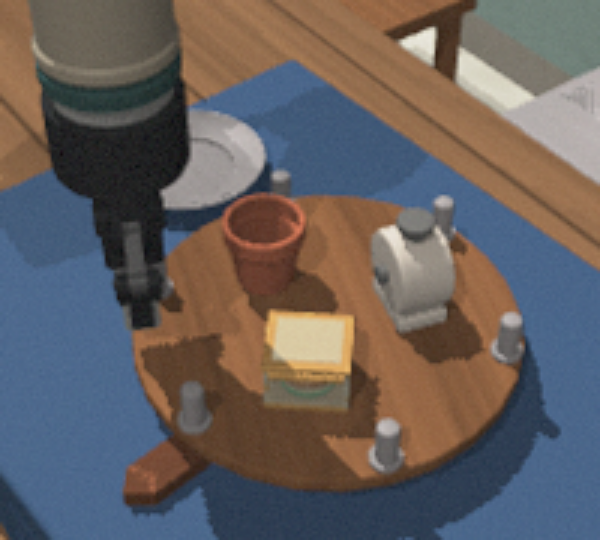

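In this crop the tips are behind the knob at about (140,325). Their measured height is 0.165, so they overlap the knob by 11 mm. I'll lower a little more and then push slowly.

Request:
arm_command([
  [0,[0.1,-0.1,-0.4],0],
  [0,[0.2,0.2,0],-0.026],
  [0,[0.2,0.25,0],-0.026],
  [0,[0.2,0.25,0],-0.026],
  [0,[0.2,0.25,0],-0.026],
  [0,[0.2,0.25,0],-0.026],
  [0,[0.2,0.25,0],-0.026],
  [0,[0.2,0.25,0],-0.026],
  [0,[0.25,0.25,0],-0.035],
  [0,[0.25,0.3,0],-0.035],
  [0,[0.4,0.4,0],-0.05],
  [0,[0.45,0.4,0],-0.05],
])

```text
clock: 8.25
position: [0.5055, 0.0841, 0.1566]
ee_rot: [-0.654, 0.654, 0.27, -0.269]
contact_force: [-0.3, -0.5, 0.4]
width: -0.0002
```

```bash
python3 st.py scene:c6
python3 - <<'E'
from h import *
b=cv2.resize(cv2.imread('pics/c6.png')[160:320,190:390],None,fx=3,fy=3);cv2.imwrite('pics/c6c.png',b)
E
python3 arc.py 36x-3.5
```

```text
t 8.25 p [0.5055 0.0841 0.1566] psi 44.8 r 0.1114 th 132.0 F [-0.31 -0.47  0.36] w -0.0002 j6 -0.75
[[0, [0.28, 0.74, 0], np.float64(-0.061)], [0, [0.57, 0.42, 0], np.float64(-0.061)], [0, [0.59, 0.37, 0], np.float64(-0.061)], [0, [0.62, 0.35, 0], np.float64(-0.061)], [0, [0.63, 0.3, 0], np.float64(-0.061)], [0, [0.65, 0.26, 0], np.float64(-0.061)], [0, [0.67, 0.23, 0], np.float64(-0.061)], [0, [0.67, 0.18, 0], np.float64(-0.061)], [0, [0.69, 0.14, 0], np.float64(-0.061)], [0, [0.7, 0.1, 0], np.float64(-0.061)], [0, [0.7, 0.06, 0], np.float64(-0.061)], [0, [0.7, 0.01, 0], np.float64(-0.061)]]
[[0, [0.7, -0.03, 0], np.float64(-0.061)], [0, [0.7, -0.07, 0], np.float64(-0.061)], [0, [0.69, -0.12, 0], np.float64(-0.061)], [0, [0.69, -0.15, 0], np.float64(-0.061)], [0, [0.67, -0.2, 0], np.float64(-0.061)], [0, [0.66, -0.24, 0], np.float64(-0.061)], [0, [0.65, -0.28, 0], np.float64(-0.061)], [0, [0.62, -0.32, 0], np.float64(-0.061)], [0, [0.61, -0.35, 0], np.float64(-0.061)], [0, [0.58, -0.4, 0], np.float64(-0.061)], [0, [0.56, -0.42, 0], np.float64(-0.061)], [0, [0.53, -0.46, 0], np.float64(-0.061)]]
[[0, [0.5, -0.49, 0], np.float64(-0.061)], [0, [0.47, -0.53, 0], np.float64(-0.061)], [0, [0.44, -0.54, 0], np.float64(-0.061)], [0, [0.4, -0.58, 0], np.float64(-0.061)], [0, [0.37, -0.6, 0], np.float64(-0.061)], [0, [0.33, -0.62, 0], np.float64(-0.061)], [0, [0.3, -0.64, 0], np.float64(-0.061)], [0, [0.25, -0.65, 0], np.float64(-0.061)], [0, [0.21, -0.67, 0], np.float64(-0.061)], [0, [0.17, -0.68, 0], np.float64(-0.061)], [0, [0.13, -0.69, 0], np.float64(-0.061)], [0, [0.09, -0.7, 0], np.float64(-0.061)]]
```

View pics/c6c.png

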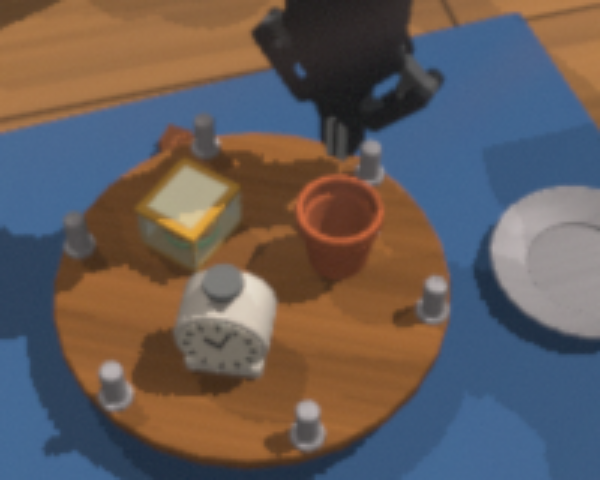

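The tray is turning now: the knob has moved to (370,160) in this crop, with the finger behind it. I'll continue.

Request:
arm_command([
  [0,[0.35,0.55,0],-0.05],
  [0,[0.45,0.5,0],-0.05],
  [0,[0.55,0.4,0],-0.06],
  [0,[0.6,0.35,0],-0.06],
  [0,[0.65,0.3,0],-0.06],
  [0,[0.65,0.25,0],-0.06],
  [0,[0.65,0.25,0],-0.06],
  [0,[0.65,0.2,0],-0.06],
  [0,[0.7,0.15,0],-0.06],
  [0,[0.7,0.1,0],-0.06],
  [0,[0.7,0.05,0],-0.06],
  [0,[0.7,0,0],-0.06],
])

```text
clock: 9.5
position: [0.579, 0.1151, 0.1564]
ee_rot: [0.707, -0.706, -0.029, 0.029]
contact_force: [-0.3, 0.5, -0.1]
width: 0.0
```

```bash
python3 st.py scene:c7
python3 - <<'E'
from h import *
b=cv2.resize(cv2.imread('pics/c7.png')[160:320,190:390],None,fx=3,fy=3);cv2.imwrite('pics/c7c.png',b)
E
python3 arc.py 24x-3.5
```

```text
t 9.5 p [0.579  0.1151 0.1564] psi 4.7 r 0.1139 th 90.5 F [-0.26  0.5  -0.06] w 0.0 j6 -0.0
[[0, [0.7, 0.1, 0], np.float64(-0.061)], [0, [0.7, -0.07, 0], np.float64(-0.061)], [0, [0.7, -0.11, 0], np.float64(-0.061)], [0, [0.68, -0.15, 0], np.float64(-0.061)], [0, [0.68, -0.2, 0], np.float64(-0.061)], [0, [0.66, -0.23, 0], np.float64(-0.061)], [0, [0.64, -0.28, 0], np.float64(-0.061)], [0, [0.63, -0.31, 0], np.float64(-0.061)], [0, [0.61, -0.35, 0], np.float64(-0.061)], [0, [0.59, -0.39, 0], np.float64(-0.061)], [0, [0.56, -0.42, 0], np.float64(-0.061)], [0, [0.53, -0.46, 0], np.float64(-0.061)]]
[[0, [0.51, -0.49, 0], np.float64(-0.061)], [0, [0.47, -0.52, 0], np.float64(-0.061)], [0, [0.44, -0.54, 0], np.float64(-0.061)], [0, [0.41, -0.57, 0], np.float64(-0.061)], [0, [0.37, -0.6, 0], np.float64(-0.061)], [0, [0.34, -0.62, 0], np.float64(-0.061)], [0, [0.29, -0.63, 0], np.float64(-0.061)], [0, [0.26, -0.66, 0], np.float64(-0.061)], [0, [0.22, -0.66, 0], np.float64(-0.061)], [0, [0.17, -0.68, 0], np.float64(-0.061)], [0, [0.14, -0.69, 0], np.float64(-0.061)], [0, [0.09, -0.7, 0], np.float64(-0.061)]]
```

View pics/c7c.png

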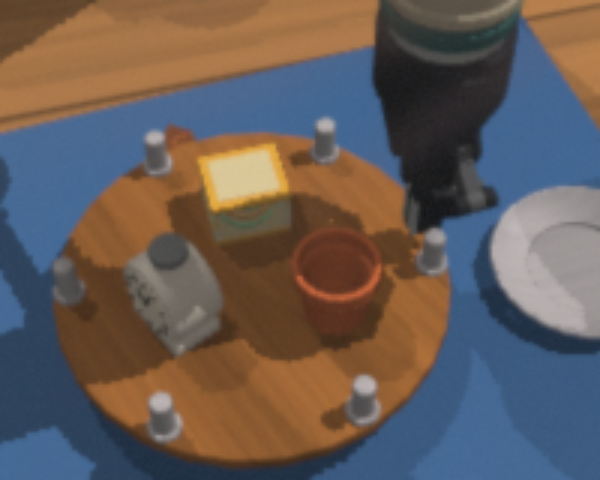

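It works: the clock has come round to (172,290) in the crop, and everything is still standing. Next two arc segments.

Request:
arm_command([
  [0,[0.7,0,0],-0.06],
  [0,[0.7,-0.05,0],-0.06],
  [0,[0.7,-0.1,0],-0.06],
  [0,[0.7,-0.15,0],-0.06],
  [0,[0.7,-0.2,0],-0.06],
  [0,[0.65,-0.25,0],-0.06],
  [0,[0.65,-0.25,0],-0.06],
  [0,[0.65,-0.3,0],-0.06],
  [0,[0.6,-0.35,0],-0.06],
  [0,[0.6,-0.4,0],-0.06],
  [0,[0.55,-0.4,0],-0.06],
  [0,[0.55,-0.45,0],-0.06],
])

```text
clock: 10.75
position: [0.6559, 0.0858, 0.1561]
ee_rot: [-0.671, 0.672, -0.222, 0.221]
contact_force: [-0.2, 0.5, -0.1]
width: -0.0001
```

Request:
arm_command([
  [0,[0.5,-0.5,0],-0.06],
  [0,[0.45,-0.5,0],-0.06],
  [0,[0.45,-0.55,0],-0.06],
  [0,[0.4,-0.55,0],-0.06],
  [0,[0.35,-0.6,0],-0.06],
  [0,[0.3,-0.6,0],-0.06],
  [0,[0.25,-0.45,0],-0.05],
])

```text
clock: 11.45
position: [0.6831, 0.0482, 0.1562]
ee_rot: [0.612, -0.612, 0.353, -0.354]
contact_force: [-0.8, 0.7, -0.5]
width: -0.0005
```

```bash
python3 st.py scene:c8 side:s8
cat > knobs.py <<'E'
from h import *
import sys
C=np.array([.58,.0012]);h=.11
for n in sys.argv[1:]:
    d=dict(np.load(n+".npz"));P=pts(d)
    Cc=C+(np.array([.0015,.0008]) if n[0]=="c" else np.array([-.0011,-.0007]) if n[0]=="s" else 0)
    hi=(P[...,2]-h>.058)&(P[...,2]-h<.072)
    k,l,s,c=cv2.connectedComponentsWithStats(hi.astype(np.uint8))
    for i in range(1,k):
        if s[i,4]<8: continue
        Q=P[l==i];top=Q[Q[:,2]>Q[:,2].max()-.004];e=top.mean(0)[:2]-Cc;r=np.hypot(*e)
        if .105<r<.125: print(n,"knob",c[i].round(),r.round(4),np.degrees(np.arctan2(e[1],e[0])).round(1))
    m=(P[...,2]-h>.104)&(P[...,2]-h<.114)&(np.hypot(*(P[...,:2]-Cc).transpose(2,0,1))<.08)
    k,l,s,c=cv2.connectedComponentsWithStats(m.astype(np.uint8))
    for i in range(1,k):
        if s[i,4]>15: Q=P[l==i];q=Q.mean(0);e=q[:2]-Cc;print(n,"cap?",s[i,4],q.round(4),"r",np.hypot(*e).round(4),np.degrees(np.arctan2(e[1],e[0])).round(1))
    b=cv2.resize(d["pixels"][160:320,180:380,::-1],None,fx=3,fy=3);cv2.imwrite(f'pics/{n}c.png',b)
E
python3 knobs.py c8 s8; python3 arc.py 8x-2
```

```text
t 11.45 p [0.6831 0.0482 0.1562] psi -60.0 r 0.1133 th 24.5 F [-0.83  0.7  -0.48] w -0.0005 j6 1.02
c8 knob [247. 204.] 0.1143 -166.3
c8 knob [212. 243.] 0.1139 -106.5
c8 knob [310. 292.] 0.1199 20.6
c8 knob [237. 291.] 0.1148 -46.5
c8 cap? 121 [ 0.5421 -0.0346  0.2193] r 0.0538 -137.1
s8 knob [261. 190.] 0.1151 72.6
s8 knob [309. 195.] 0.1055 21.7
s8 knob [221. 218.] 0.115 132.3
s8 knob [340. 235.] 0.1148 -47.3
s8 knob [236. 262.] 0.1146 -167.7
s8 knob [302. 273.] 0.1146 -107.6
s8 cap? 128 [ 0.5372 -0.0364  0.2195] r 0.0557 -138.5
[[0, [0.3, -0.3, 0], np.float64(-0.035)], [0, [0.15, -0.38, 0], np.float64(-0.035)], [0, [0.13, -0.38, 0], np.float64(-0.035)], [0, [0.12, -0.38, 0], np.float64(-0.035)], [0, [0.1, -0.39, 0], np.float64(-0.035)], [0, [0.09, -0.39, 0], np.float64(-0.035)], [0, [0.08, -0.39, 0], np.float64(-0.035)], [0, [0.07, -0.4, 0], np.float64(-0.035)]]
```

View pics/s8c.png

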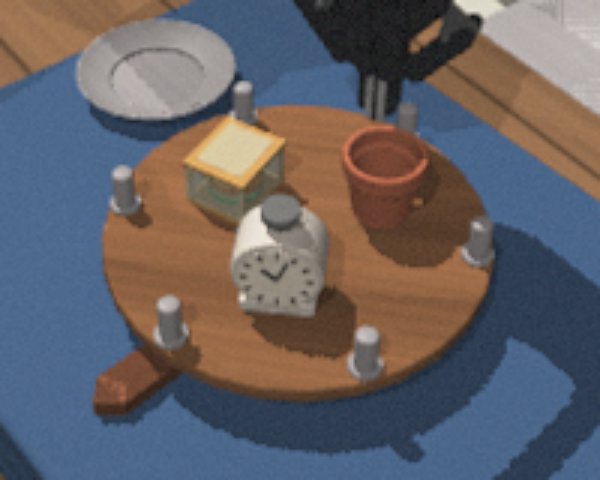

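The clock is at about -137° by both knobs and cap, so about 35° remain. The finger at (380,95) in the crop is still behind its knob. I'll do most of the rest slowly and then measure.

Request:
arm_command([
  [0,[0.25,-0.35,0],-0.04],
  [0,[0.2,-0.4,0],-0.04],
  [0,[0.15,-0.4,0],-0.04],
  [0,[0.15,-0.45,0],-0.04],
  [0,[0.1,-0.45,0],-0.04],
  [0,[0.1,-0.45,0],-0.04],
  [0,[0.05,-0.45,0],-0.04],
  [0,[0.05,-0.45,0],-0.04],
  [0,[0.05,-0.45,0],-0.04],
  [0,[0,-0.45,0],-0.04],
  [0,[0,-0.4,0],-0.035],
  [0,[0,-0.3,0],-0.03],
])

```text
clock: 12.75
position: [0.6941, -0.0016, 0.156]
ee_rot: [0.514, -0.514, 0.485, -0.485]
contact_force: [-0.4, 0.3, -0.0]
width: 0.0
```

```bash
python3 st.py scene:c9 side:s9;python3 knobs.py c9 s9
```

```text
t 12.75 p [ 0.6941 -0.0016  0.156 ] psi -86.7 r 0.1141 th -1.4 F [-0.36  0.26 -0.05] w 0.0 j6 1.41
c9 knob [324. 219.] 0.1147 107.6
c9 knob [222. 222.] 0.1148 -132.6
c9 knob [330. 269.] 0.1153 47.6
c9 knob [217. 273.] 0.1145 -72.6
c9 knob [275. 301.] 0.1137 -11.1
c9 knob [288. 302.] 0.1219 -1.8
c9 cap? 55 [ 0.5292 -0.0183  0.2193] r 0.0561 -158.8
s9 knob [285. 188.] 0.1159 47.3
s9 knob [233. 202.] 0.115 106.9
s9 knob [328. 207.] 0.1095 -5.7
s9 knob [221. 244.] 0.1146 166.9
s9 knob [332. 255.] 0.1142 -73.2
s9 knob [272. 275.] 0.1146 -133.3
s9 cap? 128 [ 0.5255 -0.0152  0.2194] r 0.0556 -163.6
```

View pics/s9c.png

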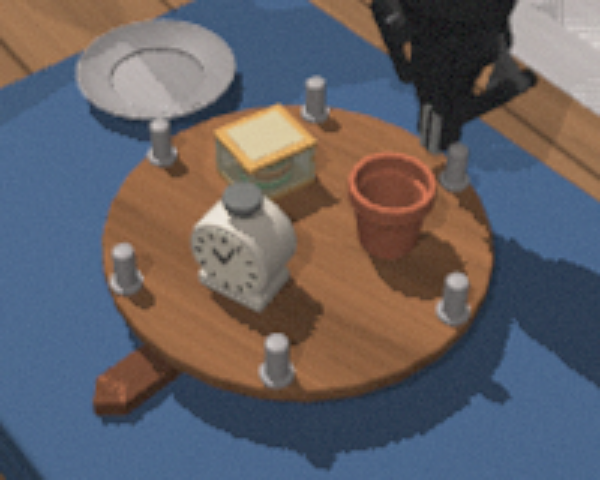

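The clock is at about -163° (knobs and cap agree), so about 9.6° remain. I'll nudge slowly.

Request:
arm_command([
  [0,[0,-0.25,0],-0.02],
  [0,[0,-0.25,0],-0.02],
  [0,[0,-0.25,0],-0.02],
  [0,[0,-0.25,0],-0.02],
  [0,[0,-0.2,0],-0.02],
  [0,[0,-0.2,0],-0.02],
  [0,[0,-0.15,0],-0.02],
  [0,[0,0,0],0],
  [0,[0,0,0],0],
])

```text
clock: 13.75
position: [0.6942, -0.0173, 0.1558]
ee_rot: [-0.479, 0.479, -0.52, 0.52]
contact_force: [0.3, 0.8, -0.5]
width: 0.0004
```

```bash
python3 st.py scene:c10 side:s10;python3 knobs.py c10 s10
```

```text
t 13.75 p [ 0.6942 -0.0173  0.1558] psi -94.7 r 0.1157 th -9.2 F [ 0.26  0.81 -0.48] w 0.0004 j6 1.53
c10 knob [227. 217.] 0.114 -141.0
c10 knob [328. 224.] 0.1147 99.4
c10 knob [214. 266.] 0.1143 -80.5
c10 knob [326. 276.] 0.1148 39.1
c10 knob [272. 302.] 0.1221 -11.2
s10 knob [292. 189.] 0.1151 39.2
s10 knob [238. 199.] 0.1151 99.6
s10 knob [333. 212.] 0.1118 -13.2
s10 knob [219. 239.] 0.1151 158.9
s10 knob [327. 260.] 0.1146 -80.9
s10 knob [263. 274.] 0.115 -140.8
s10 cap? 128 [ 0.524  -0.0082  0.2194] r 0.0556 -171.0
```

Request:
arm_command([
  [0,[0,-0.12,0],0],
  [0,[0,-0.12,0],0],
  [0,[0,-0.1,0],0],
  [0,[0,0,0],0],
  [0,[0,0,0],0],
])

```text
clock: 14.35
position: [0.694, -0.0206, 0.1557]
ee_rot: [-0.479, 0.479, -0.52, 0.52]
contact_force: [-0.6, 0.5, -0.4]
width: -0.0
```

Request:
arm_command([
  [0,[0,0.3,0],0],
  [0,[0,0.6,0],0],
  [0,[0.2,0.6,2],0],
  [0,[0,0,4],0],
  [0,[0,0,4],0],
  [0,[0,0,3],0],
  [0,[0,0,0],0],
])

```text
clock: 15.05
position: [0.6983, -0.005, 0.2919]
ee_rot: [-0.482, 0.477, -0.517, 0.523]
contact_force: [1.0, -1.2, -0.5]
width: -0.0002
```

```bash
python3 st.py scene:c11 side:s11 wrist:w11;python3 knobs.py c11 s11 w11; cp pics/w11.png pics/w11v.png
```

```text
t 15.05 p [ 0.6983 -0.005   0.2919] psi -94.6 r 0.1185 th -3.0 F [ 1.04 -1.16 -0.53] w -0.0002 j6 1.54
c11 knob [228. 216.] 0.1143 -142.3
c11 knob [329. 226.] 0.1152 97.0
c11 knob [213. 265.] 0.1145 -82.2
c11 knob [325. 277.] 0.1148 37.7
c11 knob [263. 300.] 0.1148 -22.1
s11 knob [294. 189.] 0.115 37.9
s11 knob [240. 198.] 0.115 97.8
s11 knob [337. 217.] 0.1146 -21.9
s11 knob [219. 237.] 0.1145 157.9
s11 knob [326. 261.] 0.1145 -82.4
s11 knob [261. 273.] 0.1146 -142.2
s11 cap? 120 [ 0.5239 -0.0067  0.2196] r 0.0555 -172.5
w11 knob [325. 215.] 0.1167 -21.7
w11 knob [192. 243.] 0.1163 37.0
w11 knob [408. 305.] 0.1149 -81.0
```

View pics/s11c.png

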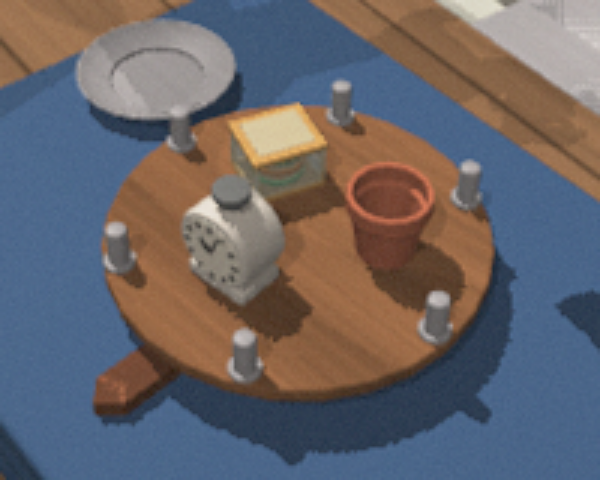

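View pics/w11.png

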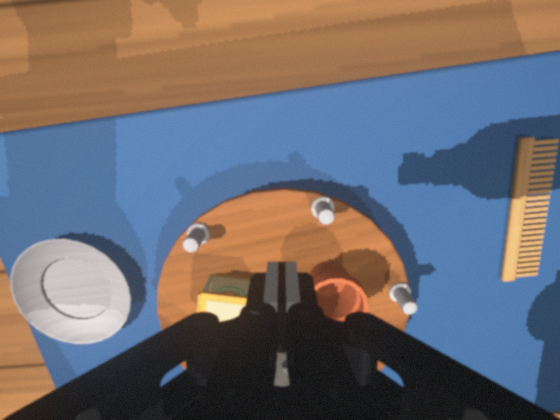

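At rest with the arm clear, the knobs put the clock at about -172.2° and the front is at about -172.5°. The pot and box still stand in place. Now I'll move over the button at (0.5245, -0.0065).

Request:
arm_command([
  [0,[-2,0,0],0],
  [0,[-2.5,0,0],0],
  [0,[-3,0,0],0],
  [0,[-3,0,0],0],
  [0,[-3,0,0],0],
  [0,[-2.4,-0.1,0],0],
  [0,[-1.5,-0.1,0],0],
  [0,[0,0,-2],0],
  [0,[0,0,-2],0],
  [0,[0,0,-1],0],
  [0,[0,0,0],0],
  [0,[0,0,0],0],
])

```text
clock: 16.4
position: [0.5224, -0.0075, 0.2356]
ee_rot: [0.479, -0.479, 0.52, -0.52]
contact_force: [-0.0, 0.8, 0.1]
width: 0.0003
```

```bash
python3 st.py scene:c12 side:s12
python3 - <<'E'
from h import *
from rig import manip
p=manip.get_state()["position"]
for n in ["s12","c12"]:
    d=dict(np.load(n+".npz"));P=pts(d)
    m=(np.hypot(P[...,0]-p[0],P[...,1]-p[1])<.02)&(P[...,2]>.2)&(P[...,2]<.29)
    k,l,s,c=cv2.connectedComponentsWithStats(m.astype(np.uint8))
    for i in range(1,k):
        if s[i,4]>10: Q=P[l==i];print(n,s[i],Q.min(0).round(4),Q.max(0).round(4),Q[Q[:,2]<Q[:,2].min()+.004].mean(0).round(4))
E
python3 knobs.py s12
```

```text
t 16.4 p [ 0.5224 -0.0075  0.2356] psi -94.7 r 0.0582 th -171.4 F [-0.05  0.79  0.11] w 0.0003 j6 1.5
s12 [246 194  23  46 565] [ 0.5046 -0.0265  0.2001] [0.542  0.0111 0.2893] [ 0.5211 -0.0167  0.2022]
c12 [248 175  22  27 295] [ 0.5116 -0.0258  0.2443] [0.5369 0.0106 0.29  ] [ 0.5334 -0.0084  0.2463]
c12 [250 202  21  18 251] [ 0.5111 -0.0273  0.2001] [0.542  0.0115 0.2221] [ 0.5266 -0.0189  0.2019]
s12 knob [294. 189.] 0.1152 38.1
s12 knob [240. 198.] 0.1147 97.7
s12 knob [336. 217.] 0.1147 -22.2
s12 knob [219. 237.] 0.1152 157.4
s12 knob [326. 261.] 0.1145 -82.3
s12 knob [261. 273.] 0.1147 -142.5
s12 cap? 120 [ 0.5238 -0.0069  0.2196] r 0.0556 -172.4
```

View pics/s12c.png

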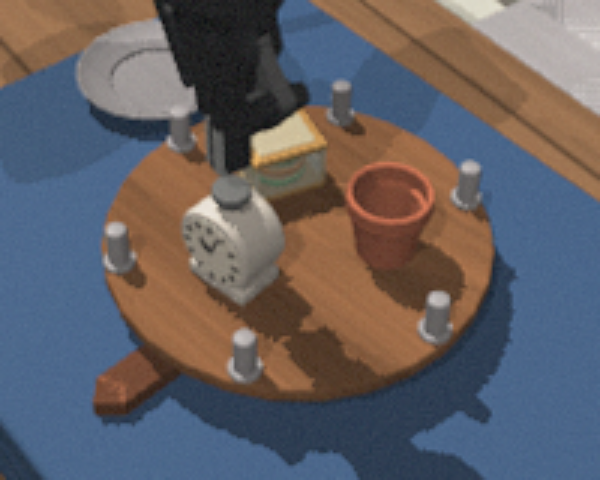

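The tip is above the cap at (233,185) in the crop, at z of about 0.243. I'll go down close, then press in small steps while watching the force.

Request:
arm_command([
  [0,[0.2,0.1,-0.5],0],
  [0,[0,0,-0.5],0],
  [0,[0,0,-0.4],0],
  [0,[0,0,-0.3],0],
  [0,[0,0,-0.2],0],
  [0,[0,0,-0.2],0],
  [0,[0,0,0],0],
])

```text
clock: 17.2
position: [0.524, -0.0065, 0.2146]
ee_rot: [0.479, -0.479, 0.52, -0.52]
contact_force: [0.0, -0.3, 0.6]
width: -0.0002
```

Request:
arm_command([
  [0,[0,0,-0.1],0],
  [0,[0,0,-0.1],0],
  [0,[0,0,0],0],
])

```text
clock: 17.5
position: [0.5241, -0.0065, 0.2129]
ee_rot: [-0.479, 0.479, -0.52, 0.52]
contact_force: [-0.7, -0.1, 2.1]
width: -0.0002
```

Request:
arm_command([
  [0,[0,0,-0.1],0],
  [0,[0,0,-0.1],0],
  [0,[0,0,0],0],
])

```text
clock: 17.8
position: [0.5241, -0.0065, 0.2108]
ee_rot: [-0.479, 0.479, -0.52, 0.52]
contact_force: [0.2, -0.1, 2.7]
width: -0.0
```

Request:
arm_command([
  [0,[0,0,-0.1],0],
  [0,[0,0,-0.1],0],
  [0,[0,0,0],0],
])

```text
clock: 18.1
position: [0.5241, -0.0065, 0.2094]
ee_rot: [-0.479, 0.479, -0.52, 0.52]
contact_force: [-0.8, -0.8, 6.5]
width: 0.0002
```

Request:
arm_command([
  [0,[0,0,-0.1],0],
  [0,[0,0,0],0],
  [0,[0,0,0],0],
])

```text
clock: 18.4
position: [0.5242, -0.0065, 0.2092]
ee_rot: [-0.48, 0.479, -0.519, 0.52]
contact_force: [-2.2, 0.9, 9.9]
width: 0.0001
```

```bash
python3 st.py side:s13;python3 knobs.py s13
```

```text
t 18.4 p [ 0.5242 -0.0065  0.2092] psi -94.7 r 0.0563 th -172.1 F [-2.21  0.87  9.88] w 0.0001 j6 1.51
s13 knob [294. 189.] 0.1148 37.9
s13 knob [239. 198.] 0.1156 98.4
s13 knob [336. 216.] 0.1145 -22.1
s13 knob [219. 237.] 0.1148 157.7
s13 knob [326. 261.] 0.1147 -82.5
s13 knob [261. 273.] 0.1144 -142.4
s13 cap? 34 [ 0.5175 -0.0117  0.2185] r 0.0626 -168.8
```

View pics/s13c.png

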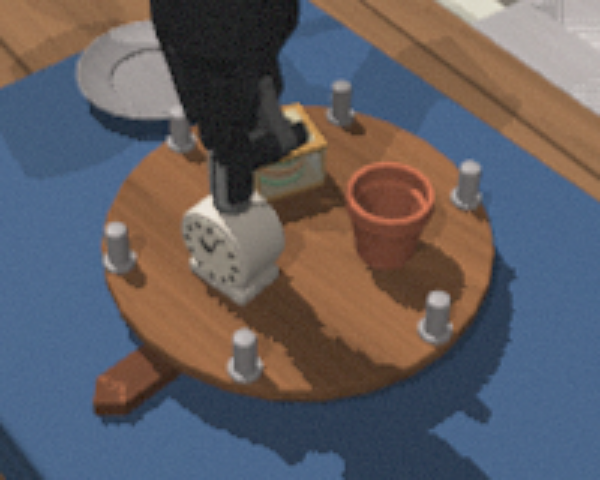

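The button is bottomed: the force rose to 10 N with the position stalled after about 5 mm of travel. In the picture the cap is sunk under the tip at (235,200), and the clock and tray have not moved. I'll release straight up.

Request:
arm_command([
  [0,[0,0,0.2],0],
  [0,[0,0,0.3],0],
  [0,[0,0,0.5],0],
  [0,[0,0,1],0],
  [0,[0,0,2],0],
  [0,[0,0,4],0],
  [0,[0,0,4],0],
  [0,[0,0,4],0],
  [0,[0,0,0],0],
  [0,[0,0,0],0],
])

```text
clock: 19.45
position: [0.5242, -0.0064, 0.3687]
ee_rot: [-0.48, 0.479, -0.519, 0.52]
contact_force: [0.4, -0.5, -0.4]
width: -0.0001
```

```bash
python3 st.py side:s14 scene:c14;python3 knobs.py s14 c14
```

```text
t 19.45 p [ 0.5242 -0.0064  0.3687] psi -94.7 r 0.0563 th -172.2 F [ 0.38 -0.47 -0.36] w -0.0001 j6 1.51
s14 knob [294. 189.] 0.1149 38.0
s14 knob [240. 198.] 0.1147 97.8
s14 knob [336. 217.] 0.1145 -22.4
s14 knob [219. 237.] 0.1151 157.5
s14 knob [326. 261.] 0.1143 -82.2
s14 knob [261. 273.] 0.1144 -142.3
s14 cap? 121 [ 0.5239 -0.0066  0.2194] r 0.0554 -172.7
c14 knob [282. 199.] 0.115 157.7
c14 knob [228. 216.] 0.1142 -142.4
c14 knob [329. 226.] 0.1147 97.3
c14 knob [213. 264.] 0.1148 -82.4
c14 knob [325. 277.] 0.1149 37.9
c14 knob [263. 300.] 0.1149 -22.2
c14 cap? 110 [ 0.5283 -0.0043  0.2193] r 0.0536 -173.3
```

View pics/s14c.png

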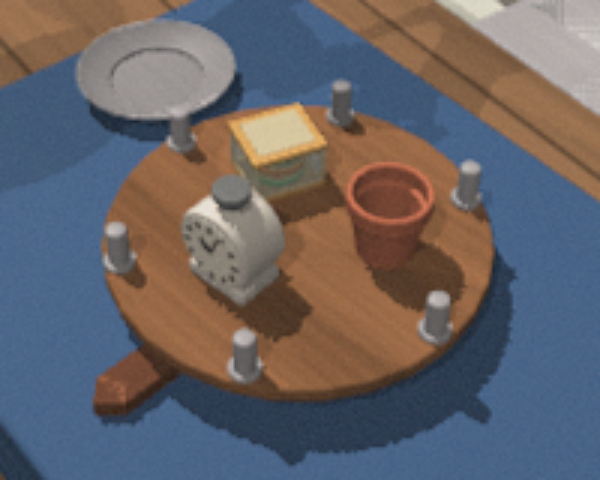

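View pics/c14.png

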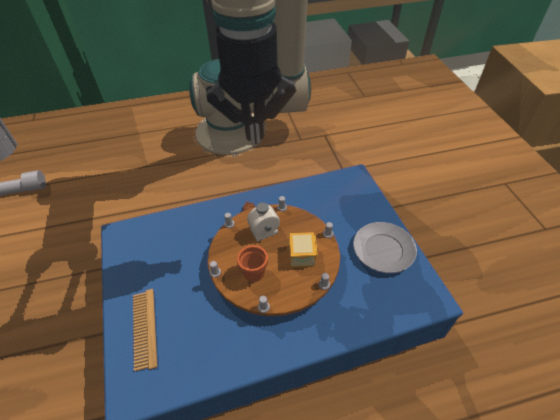

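Both views show the clock at the front over the tongue, with the cap back up at z of about 0.219. The plate and comb are where they were, and the arm is well clear.

```bash
python3 -c "
from rig import manip
print(manip.sign_off())"
```

```text
the job is handed in; nothing more can be done
None
```

The clock is at the front, its stop button was pressed fully down and released, and the job is handed in at about 19.5 s of the 64 s allowed.

- **Turning:** I turned the tray about 152° clockwise by pushing one knob with the shut fingers, then backed off and let it rest. The clock was not touched before that.
- **Pressing:** The button bottomed after about 5 mm of travel. The force reached about 10 N with the position stalled, and then I lifted straight up.
- **Last checks:** The clock's bearing is -172.3° by the knobs and -172.7° to -173.3° by the cap. My estimates of the tongue's bearing ran from -171.7° to -172.6°. The cap is back up at its starting height. The pot and box are still upright on the tray, the plate and comb look unmoved, and the arm is clear.
- **What disagreed:** My first sweep missed and passed just above the knobs. The camera put the shut fingertips about 7 mm behind the TCP, not the stated 17 mm ahead, so I worked from the camera height after that. That sweep did not move the tray.

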